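Nest the domed lids for storage

TASK

The washed lids of the serving bowls are dry and go away as one nest: the large lid already lies upside down on the worktop. Take the medium lid off its wire stand and set it upside down inside the large one, and the small lid upside down inside the medium one, each standing level with its knob flat on the floor of the lid below. Set them down, do not let them drop, and leave the mug, the pepper mill and the spice jars where they are.

Things in the scene. Friction and masses are not known exactly. Their poses are not given: they have to be found in the camera images.
- large_lid: Large domed lid, white glazed, light-wood disc knob, 196 mm across the rim, 50 mm high, about 0.4 kg, loose; lies upside down (hollow up) on its knob on the worktop. Origin: centre of the knob's flat face; z up out of the hollow. Shell 7 mm thick.
- large_floor (a point): Centre of the large lid's flat inner floor, 17 mm above its origin. The floor is 44 mm in radius; round it the inside rises gently to 78 mm radius (30 mm above the origin), then at 59 degrees to the rim. With the medium lid nested its rim stands 17 mm above the large rim and 22 mm are free between the shells, square to them.
- medium_center (a point): Centre of the medium lid (same kind, 148 mm across, 50 mm high, 0.24 kg), on its axis, 25 mm from knob face and from rim plane. z: along the axis, knob to hollow; x: to the rim point that is highest on the stand. Starts leaning on its stand, rim down, knob against the legs, hollow to the stand's front and up, z 55 degrees from vertical.
- medium_knob (a point): Centre of the medium lid's knob face (knob 62 mm across, knob and stem 10 mm high), 25 mm below the lid's centre along z; same axes. The lid's outer 30 mm of shell is a straight cone, 7 mm thick, at 59 degrees to the rim plane: outside radius 58 mm 24 mm above the knob face, 74 mm at the rim (50 mm above).
- medium_floor (a point): Centre of the medium lid's flat inner floor, 17 mm from the knob face along z; the floor is 31 mm in radius. With the small lid nested its rim stands 13 mm above the medium rim and 19 mm are free between the shells, square to them.
- small_center (a point): Centre of the small lid (same kind, 102 mm across, 46 mm high, 0.13 kg), on its axis, 23 mm from knob face and from rim plane; axes as for the medium lid. Starts leaning on its own smaller stand in the same way.
- small_knob (a point): Centre of the small lid's knob face (knob 40 mm across), 23 mm below the lid's centre along z; same axes. The lid's outer 29 mm of shell is a straight cone, 7 mm thick, at 59 degrees to the rim plane: outside radius 36 mm 21 mm above the knob face, 51 mm at the rim (46 mm above).
- medium_stand: Wire stand of the medium lid, fixed: 6 mm steel wire, 40 mm wide, 104 mm tall. Origin on the worktop; front = its -x, turned to the robot's right. Two ledges carry the rim; two legs rise behind at 55 degrees, in line with the knob face, and end 31 mm (along the slope) below the rim's highest point, which is 159 mm above the worktop.
- small_stand: Wire stand of the small lid, fixed: 30 mm wide, 76 mm tall; same shape and axes as the other; the legs end 18 mm below the rim's highest point, which is 119 mm above the worktop.
- pepper_mill: Brown wooden pepper mill, 58 mm across, 170 mm tall, a bystander towards the back; behind it, at x = 0.735, stands the tiled wall. Origin under its centre.
- spice_a: Spice jar with red cap, 45 mm across, 106 mm tall, a bystander towards the back. Origin under its centre.
- spice_b: Spice jar with dark cap, 44 mm across, 105 mm tall, a bystander beside the other. Origin under its centre.
- mug_white: White mug, 86 mm across, 101 mm tall, a bystander at the right. Origin under its centre.
Not all that is in view belongs to the job. What is shaped like the part that bears medium_center but yellow is not meant.

How it is judged (in metres and radians):
On the way:
1. the medium lid stands upside down inside the large one (horizontal distance between medium_knob and large_floor below 0.015 m and z of medium_knob in the frame of large_floor between -0.004 and 0.004 m and angle between medium_knob's own z axis and vertical below 0.08 rad), for 0.2 s.
At the end, for the whole second after the job is handed in: Large lid upside down on the worktop, medium upside down in it, small upside down in the medium: each knob face within 15 mm sideways of the middle of the floor below and within 4 mm of its height, every lid level within 4.5 degrees, at rest and let go (all of step 1 and horizontal distance between small_knob and medium_floor below 0.015 m and z of small_knob in the frame of medium_floor between -0.004 and 0.004 m and angle between each of small_knob, large_lid's own z axis and vertical below 0.08 rad and height (world z) of large_lid below 0.01 m and linear speed of each of large_lid, medium_lid, small_lid below 0.02 m/s); the robot touches nothing.
It fails at once if a lid is let fall (faster than 0.6 m/s with no finger on it) ((contact force between the fingers and medium_lid below 0.05 N and linear speed of medium_lid above 0.6 m/s) or (contact force between the fingers and small_lid below 0.05 N and linear speed of small_lid above 0.6 m/s)).
It fails at once if the mug, the pepper mill or a spice jar is shifted by more than 40 mm (distance of any of pepper_mill, spice_a, spice_b, mug_white from where it was at the start of the episode above 0.04 m).
It also fails if it takes over 72 s, if anything falls off the work surface, if the arm or the gripper's body presses on something with over 40 N, if the wrist force passes 120 N, or if a joint passes its speed limit or range.

ROBOT

A 6-joint arm with a two-finger parallel gripper is mounted at the origin on a cart in front of the work surface, level with it; the furniture and walls round the work are solid. World frame = base frame: x ahead of the robot, y to its left, z up, the work surface at z = 0. Lengths are in m, angles in degrees, forces in N, time in s.
With the tool pointing down it reaches from about 0.4 to 0.825 m from the base axis. Payload 7 kg.
Tool frame: the origin (TCP) lies midway between the tips of the shut fingers; the grasp point (between the pads) lies 19 mm behind it; z points along the fingers, y is the line along which they close (so a half turn about z gives the same grasp; the last joint's range is limited). The gripper opens to 88 mm and grips with 3 to 60 N. Pads are 19 mm wide; open, the fingers measure 130 mm over their backs; the gripper's body (78 mm by 193 mm) begins 47 mm behind the grasp point.
Start: joints at [-59.467, 20.546, 0.682, 0, -70.136, -16.507], TCP at [0.164, -0.655, 0.227] pointing down, gripper open.
Joint ranges: [-176.03, 176.03], [-82.01, 121.73], [-58.28, 71.71], [-173.87, 95.51], [-174.79, -0.11], [-173.66, 173.66]. Speed limits (degrees/s): [136.94, 136.94, 172.46, 180, 180, 180].

INTERFACE

Orientations are given as [roll, pitch, yaw] about the fixed x, y, z axes, in that order (R = Rz(yaw) Ry(pitch) Rx(roll)).
In Python, from plant import r gives the robot as it stands. The module is installed in compiled form; this text tells all that it offers.
- The arm moves only by the tool play_rows, never from a script. Its argument "rows" is a list of rows, each an object with "slide": the shift along the tool's x, y, z as a fraction of full scale, a list of three; "delta_rot": the turn, a rotation vector about the tool's x, y, z as a fraction of full scale, a list of three; "fingers": the opening, from -1 (shut) to 1 (fully open). In form: [{"slide": [x, y, z], "delta_rot": [rx, ry, rz], "fingers": fingers}, ...]. A call has 1 to 8 rows; each row shifts and turns the commanded pose from where the row before left it, along the tool's axes as they then stand; what a row does not reach is not made up. Full scale, the value 1, is 0.15 m for a shift and 0.08 rad for a turn. A row lasts 1/8 s, in which the tool goes at most 62.5 mm and 10.7 degrees, less where a joint would pass 70% of its speed; a pose out of reach is approached as far as the arm can. A call with a number of a shift or a turn outside -1 to 1 is refused whole. A call with a gripper value outside its range is refused whole. The fingers move at their own pace and stop on an object; "squeeze" is the grip in N (left out, the last holds). Time passes only in rows, so rows that do not move let the fingers close. It gives the time, the measured TCP pose, the force, the opening and the grip force at its end, in the units of the state.
- r.get_state(): the state, without advancing time (a new reading comes with each control period).
- r.capture(name): name is "scene" or "side" or "wrist"; returns a dict with "image" (400x640x3 uint8, blue, green, red), "fx", "fy", "cx", "cy" (pixels), "R" (3x3) and "t" (3): a world point X has camera coordinates R X + t; the wrist camera has in their place "T_tool_cam" (4x4, takes a point from camera to tool coordinates, whose origin is the TCP and whose axes are the flange's). Camera axes: x right, y down, z forward; pixel columns grow to the right and rows downward; lengths in m; the calibration is good to about 2 mm. The wrist camera is an equidistant fisheye: a pixel r from the principal point sees the ray r / f radians off the axis. A picture is of the moment at which its call begins: read the wrist's pose just before it. There is no depth.
- r.close_job(): hands the job in; it is judged then, once.
The state is a dict: "time_s": time; "joints": joint angles; "qd": joint speeds; "joint_torque": joint torques, N m; "tcp_pos": TCP position; "eef_rot": TCP orientation; "contact_force": force on the tool from outside, world axes, zero at the start; "moment": the same for the moment, N m; "gripper_width": finger opening in m; "gripper_force": force on a finger pad.
Only numpy, scipy, OpenCV 4.12 (cv2) and the standard library are available. Lean on these libraries where they do the work, as an engineer would, in place of code of your own. Each camera call takes 0.05 s, during which the arm holds its last target. There are 200 camera calls.

## Working session

There is one attempt and no reset: what is moved stays moved. The work goes in short steps, Python scripts to look and compute and a tool call to move; the robot and the scene stay as the last step left them, time stands still between calls to the robot, and variables do not carry over. Pictures are saved under pics/ and viewed, at most 10 in all, crops included, and the job is handed in when it is done.

Besides the shell and the picture viewer there is one more tool, called as name([rows], argument=value, ...), one row to a line, values as JSON. play_rows: Moves the arm, as the interface text tells. Shift numbers are shares of 0.15 m and turn numbers shares of 0.08 rad, none past 1 either way. Its arguments: {"type":"object","properties":{"rows":{"type":"array"},"squeeze":{"type":"number"}},"required":["rows"]}

```bash
mkdir -p pics; python3 - <<'E'
from plant import r
import cv2,pickle
s=r.get_state(); print(s)
d={}
for n in("scene","side","wrist"):
    c=r.capture(n); d[n]=c; cv2.imwrite(f"pics/{n}0.png",c["image"])
    print(n,{k:(v.round(4).tolist() if hasattr(v,'round') and hasattr(v,'tolist') else v) for k,v in c.items() if k!="image"})
pickle.dump(d,open("c0.pkl","wb"))
E
```

```text
{'time_s': 0.0, 'joints': array([-5.94690850e+01,  2.05893696e+01,  6.33466660e-01, -2.14189942e-02,
       -7.01360602e+01, -1.65092068e+01]), 'qd': array([-0.0293729 ,  0.00613079,  0.07200876, -0.00458225,  0.01487289,
       -0.02586059]), 'joint_torque': array([-7.30754782e-04, -5.82714629e+01,  2.93044639e+01,  6.99710861e+00,
        6.94994713e-03, -2.15672098e-04]), 'tcp_pos': array([ 0.16343001, -0.6544021 ,  0.22563959]), 'eef_rot': array([ 1.79906106e+02, -6.83056663e-03, -1.65985580e+02]), 'contact_force': array([-0.26279811, -0.15294858, -0.69199773]), 'moment': array([-0.00114709,  0.01278142, -0.05479744]), 'gripper_force': 0.0, 'gripper_width': 0.08763150140544011}
scene {'fx': 398.7070801528684, 'fy': 398.7070801528684, 'cx': 316.5511776218713, 'cy': 204.00710360944578, 'R': [[-0.7146, -0.6995, 0.0019], [-0.4591, 0.4671, -0.7557], [0.5277, -0.5409, -0.6549]], 't': [0.34, 0.3495, 0.9406]}
side {'fx': 403.73480061531376, 'fy': 403.73480061531376, 'cx': 321.36199148358656, 'cy': 203.02582221058094, 'R': [[0.9363, -0.3506, 0.0187], [-0.1272, -0.3884, -0.9127], [0.3273, 0.8522, -0.4083]], 't': [-0.5629, 0.1197, 1.4752]}
wrist {'fx': 309.70691628693146, 'fy': 309.70691628693146, 'cx': 311.4919809090932, 'cy': 203.46193205957124, 'T_tool_cam': [[0.0006, -0.9536, -0.3011, 0.0829], [1.0, 0.0009, -0.001, 0.0003], [0.0012, -0.3011, 0.9536, -0.158], [0.0, 0.0, 0.0, 1.0]]}
```

View pics/scene0.png

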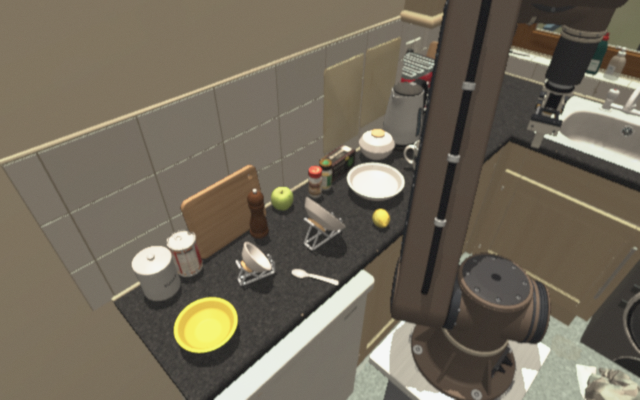

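View pics/side0.png

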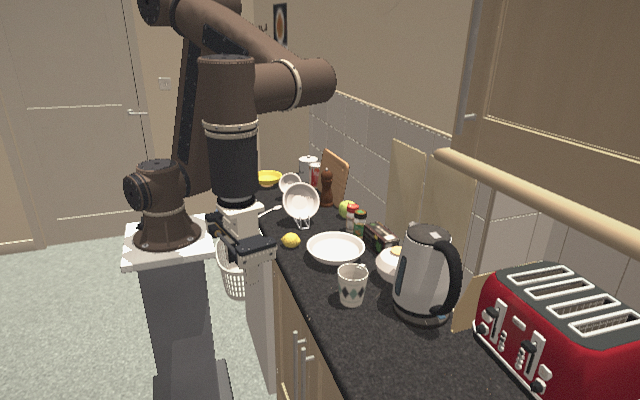

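```bash
python3 - <<'E'
import cv2,pickle,numpy as np
d=pickle.load(open("c0.pkl","rb"))
a=d["scene"]["image"][155:289,230:410]; a=cv2.resize(a,None,fx=4.4,fy=4.4,interpolation=cv2.INTER_CUBIC)
b=d["side"]["image"][165:275,265:375]; b=cv2.resize(b,None,fx=5.4,fy=5.4,interpolation=cv2.INTER_CUBIC)
for im,k,x0,y0 in((a,4.4,230,155),(b,5.4,265,165)):
    for u in range(x0,x0+200,10):
        x=int((u-x0)*k); cv2.line(im,(x,0),(x,6 if u%50 else 14),(0,255,255),1)
    for v in range(y0+(-y0)%10,y0+200,10):
        y=int((v-y0)*k); cv2.line(im,(0,y),(6 if v%50 else 14,y),(0,255,255),1)
cv2.imwrite("pics/a.png",a);cv2.imwrite("pics/b.png",b);print(a.shape,b.shape)
E
```

```text
(590, 792, 3) (594, 594, 3)
```

View pics/a.png

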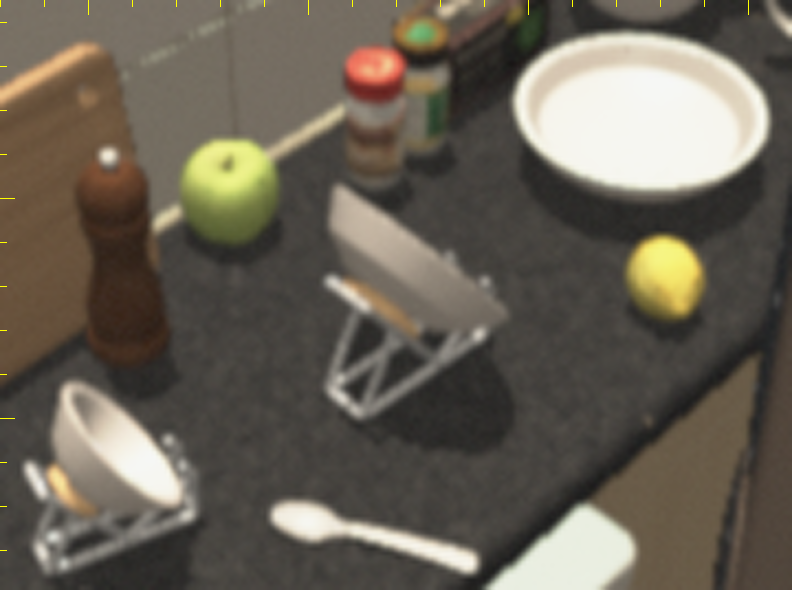

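View pics/b.png

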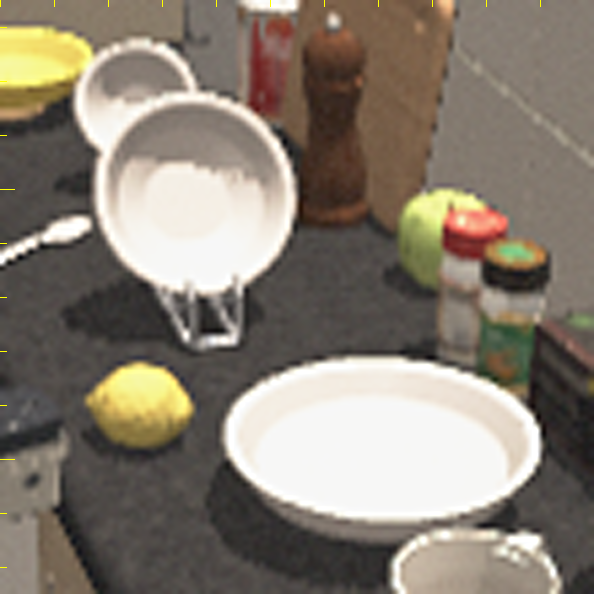

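The only yellow lid-shaped thing is at scene (206,326), with no stand, so it is not the one meant. The white lid on the larger stand at scene (322,215) / side (301,201) is the medium lid. The small lid is at scene (255,262), and the large lid is at scene (376,182) / side (335,247). The crops confirm this. Next I fit the rims and check the finger shape.

```bash
cat > h.py <<'E'
import numpy as np,pickle
from scipy.optimize import least_squares
from scipy.spatial.transform import Rotation as Ro
def proj(c,X):
    p=X@np.array(c["R"]).T+np.array(c["t"]).ravel()
    return p[:,:2]/p[:,2:]*c["fx"]+[c["cx"],c["cy"]]
def axes(yaw,tilt=55):
    # yaw of stand +x (back); lid x up-slope, z to hollow
    b=np.array([np.cos(yaw),np.sin(yaw),0]);u=np.array([0,0,1.]);t=np.radians(tilt)
    z=-np.sin(t)*b+np.cos(t)*u; x=np.cos(t)*b+np.sin(t)*u
    return x,np.cross(z,x),z
E
cat > fit.py <<'E'
from h import *
d=pickle.load(open("c0.pkl","rb"))
A=lambda L:np.array(L)/4.4+[230,155]
B=lambda L:np.array(L)/5.4+[265,165]
th=np.linspace(0,2*np.pi,721)
def circ(p,R,zc,tilt):
    x,y,z=axes(p[2],tilt)
    return np.array([p[0],p[1],zc])+R*(np.cos(th)[:,None]*x+np.sin(th)[:,None]*y)
def fit(name,R,zc,tilt,obs,p0):
    def f(p):
        if tilt==0: p=[p[0],p[1],0]
        o=[]
        for n,L in obs:
            q=proj(d[n],circ(p,R,zc,tilt))
            for l in L: o.append(np.min(np.hypot(*(q-l).T)))
        return o
    s=least_squares(f,p0,x_scale=[.01,.01,.1],diff_step=1e-4);print(name,s.x[:2].round(4),"yaw",np.degrees(s.x[2]).round(1) if len(p0)>2 else "","res px",np.round(s.fun,1))
s55=np.sin(np.radians(55))
fit("large",.098,.050,0,[("scene",A([(513,100),(769,120),(637,32),(560,50),(720,55)])),("side",B([(223,437),(541,437),(378,356),(270,380),(490,382)]))],[.55,-.3])
fit("med",.074,.159-.074*s55,55,[("scene",A([(337,183),(508,318),(420,243)])),("side",B([(94,195),(298,195),(195,90),(120,120),(268,120)]))],[.5,-.5,1.5])
fit("small",.051,.119-.051*s55,55,[("scene",A([(75,380),(183,492),(125,412),(160,452)])),("side",B([(74,100),(137,38),(92,55),(180,58)]))],[.5,-.7,1.5])
E
python3 fit.py
```

```text
Traceback (most recent call last):
  File "fit.py", line 19, in <module>
    fit("large",.098,.050,0,[("scene",A([(513,100),(769,120),(637,32),(560,50),(720,55)])),("side",B([(223,437),(541,437),(378,356),(270,380),(490,382)]))],[.55,-.3])
    ~~~^^^^^^^^^^^^^^^^^^^^^^^^^^^^^^^^^^^^^^^^^^^^^^^^^^^^^^^^^^^^^^^^^^^^^^^^^^^^^^^^^^^^^^^^^^^^^^^^^^^^^^^^^^^^^^^^^^^^^^^^^^^^^^^^^^^^^^^^^^^^^^^^^^^^^^^^^^^^^^^
  File "fit.py", line 17, in fit
    s=least_squares(f,p0,x_scale=[.01,.01,.1],diff_step=1e-4);print(name,s.x[:2].round(4),"yaw",np.degrees(s.x[2]).round(1) if len(p0)>2 else "","res px",np.round(s.fun,1))
ValueError: Inconsistent shapes between `x_scale` and `x0`.
```

View pics/wrist0.png

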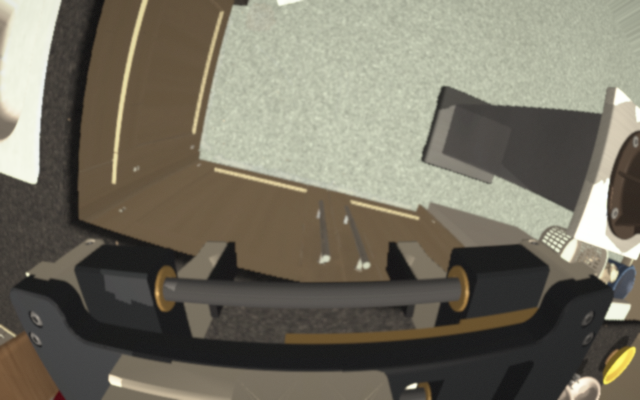

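```bash
sed -i 's/x_scale=\[.01,.01,.1\]/x_scale=[.01,.01,.1][:len(p0)]/; s/diff_step=1e-4/diff_step=1e-3/' fit.py; python3 fit.py
```

```text
large [ 0.5235 -0.3386] yaw  res px [0.5 0.1 0.  1.1 0.2 0.3 0.1 0.2 0.7 0. ]
med [ 0.4958 -0.0571] yaw 444.9 res px [0.2 0.4 0.1 0.2 0.1 0.2 0.2 0.3]
small [0.5128 0.2099] yaw 291.3 res px [2.1 3.5 2.3 0.9 1.3 1.8 2.5 2. ]
```

```bash
sed -i 's/\[.5,-.7,1.5\]/[.5,.2,1.5]/' fit.py; python3 fit.py|tail -1
cat >> h.py <<'E'
D=dict(med=dict(R=.074,h=.050,mid=.0699),small=dict(R=.051,h=.046,mid=.0469))
def grasp(k,rimc,yaw,ins,tilt=55,flip=1):
    x,y,z=axes(yaw,tilt); d=-.515*x-.857*z; n=.857*x-.515*z
    p=np.array(rimc)+D[k]["mid"]*x+ins*d
    return p,np.c_[np.cross(flip*n,d),flip*n,d]
def state():
    from plant import r
    s=r.get_state(); return s,np.array(s["tcp_pos"]),Ro.from_euler("xyz",s["eef_rot"],degrees=True).as_matrix()
def plan(p,R,pc=None,Rc=None):
    if pc is None: _,pc,Rc=state()
    rv=Ro.from_matrix(Rc.T@R).as_rotvec()
    print("target",p.round(4),Ro.from_matrix(R).as_euler("xyz",degrees=True).round(1))
    print(" rot first: units",(rv/.08).round(2)," then slide units (new axes)",(R.T@(p-pc)/.15).round(3),"| in current axes",(Rc.T@(p-pc)/.15).round(3))
E
python3 - <<'E'
from h import *
s,p,R=state(); print(R.round(2))
s55=np.sin(np.radians(55))
for f in(1,-1):
    P,Q=grasp("med",(.4958,-.0571,.159-.074*s55),np.radians(84.9),-.10,flip=f); plan(P,Q); print(Q.round(2))
E
```

```text
small [0.5209 0.1792] yaw 75.0 res px [0.1 0.1 0.2 0.2 0.3 0.1 0.1 0.3]
[[-0.97 -0.24 -0.  ]
 [-0.24  0.97  0.  ]
 [ 0.    0.   -1.  ]]
target [ 0.4957 -0.0577  0.247 ] [156.   -0.  174.9]
 rot first: units [-5.17 -0.88  4.11]  then slide units (new axes) [-1.852  3.857  1.563] | in current axes [-3.113  3.324 -0.137]
[[-1.    0.08  0.04]
 [ 0.09  0.91  0.41]
 [-0.    0.41 -0.91]]
target [ 0.4957 -0.0577  0.247 ] [-156.     0.    -5.1]
 rot first: units [  1.24  -7.29 -34.41]  then slide units (new axes) [ 1.852 -3.857  1.563] | in current axes [-3.113  3.324 -0.137]
[[ 1.   -0.08  0.04]
 [-0.09 -0.91  0.41]
 [ 0.   -0.41 -0.91]]
```

play_rows([
  {"slide": [0,0,-0.2],"delta_rot": [0,0,0],"fingers": 1},
  {"slide": [-0.1,0.1,-0.3],"delta_rot": [0,0,0],"fingers": 1},
  {"slide": [-0.22,0.24,-0.1],"delta_rot": [0,0,0],"fingers": 1},
  {"slide": [-0.22,0.24,0],"delta_rot": [0,0,0],"fingers": 1},
  {"slide": [-0.22,0.24,0],"delta_rot": [0,0,0],"fingers": 1},
  {"slide": [-0.22,0.24,0],"delta_rot": [0,0,0],"fingers": 1},
  {"slide": [-0.22,0.24,0],"delta_rot": [0,0,0],"fingers": 1},
  {"slide": [-0.22,0.24,0],"delta_rot": [0,0,0],"fingers": 1},
], squeeze=40)

```text
time_s: 1.15
tcp_pos: [0.3146, -0.3776, 0.3165]
eef_rot: [180.0, 0.0, -166.0]
contact_force: [0.4, -0.3, -0.0]
gripper_width: 0.0876
gripper_force: 0.0
```

play_rows([
  {"slide": [-0.22,0.24,0],"delta_rot": [0,0,0],"fingers": 1},
  {"slide": [-0.22,0.24,0],"delta_rot": [0,0,0],"fingers": 1},
  {"slide": [-0.22,0.24,0],"delta_rot": [0,0,0],"fingers": 1},
  {"slide": [-0.22,0.24,0],"delta_rot": [0,0,0],"fingers": 1},
  {"slide": [-0.22,0.24,0],"delta_rot": [0,0,0],"fingers": 1},
  {"slide": [-0.1,0.1,0],"delta_rot": [0,0,0],"fingers": 1},
  {"slide": [-0.1,0,0],"delta_rot": [0,0,0],"fingers": 1},
  {"slide": [0,0,0],"delta_rot": [0,0,0],"fingers": 1},
])

```text
time_s: 2.15
tcp_pos: [0.4568, -0.1427, 0.3161]
eef_rot: [180.0, -0.1, -165.9]
contact_force: [-0.6, -0.7, 0.0]
gripper_width: 0.0875
gripper_force: 0.0
```

play_rows([
  {"slide": [0,0,0],"delta_rot": [-0.86,-0.15,0.68],"fingers": 1},
  {"slide": [0,0,0],"delta_rot": [-0.86,-0.15,0.68],"fingers": 1},
  {"slide": [0,0,0],"delta_rot": [-0.86,-0.15,0.68],"fingers": 1},
  {"slide": [0,0,0],"delta_rot": [-0.86,-0.15,0.68],"fingers": 1},
  {"slide": [0,0,0],"delta_rot": [-0.86,-0.15,0.68],"fingers": 1},
  {"slide": [0,0,0],"delta_rot": [-0.86,-0.15,0.68],"fingers": 1},
  {"slide": [0,0,0],"delta_rot": [0,0,0],"fingers": 1},
])

```text
time_s: 3.02
tcp_pos: [0.4557, -0.1445, 0.3159]
eef_rot: [156.1, 0.1, 174.8]
contact_force: [-0.0, -1.0, 0.8]
gripper_width: 0.0876
gripper_force: 0.0
```

```bash
python3 - <<'E'
from h import *
from plant import r
import cv2
s55=np.sin(np.radians(55))
s,p,R=state(); print(s["time_s"],s["joints"].round(0),p)
P,Q=grasp("med",(.4958,-.0571,.159-.074*s55),np.radians(84.9),-.10); plan(P,Q)
c=r.capture("wrist"); cv2.imwrite("pics/w1.png",c["image"]); pickle.dump((c,p,R),open("w1.pkl","wb"))
c=r.capture("scene"); pickle.dump(c,open("s1.pkl","wb"))
E
```

```text
3.025 [-15.   5.  -2. -24. -87. -78.] [ 0.45566079 -0.14452088  0.31594076]
target [ 0.4957 -0.0577  0.247 ] [156.   -0.  174.9]
 rot first: units [-0.01  0.03 -0.01]  then slide units (new axes) [-0.215  0.362  0.664] | in current axes [-0.213  0.363  0.664]
```

View pics/w1.png

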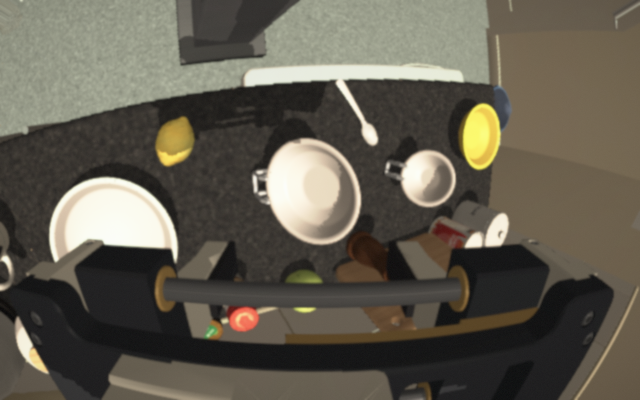

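The wrist view shows the large lid at (112,235), the medium at (313,190) and the small at (430,178); the yellow one is at (480,135). I'll fit all three rims in this view.

```bash
cat >> h.py <<'E'
def fproj(c,p,R,X):
    T=np.array(c["T_tool_cam"]); q=((X-p)@R-T[:3,3])@T[:3,:3]
    rr=np.hypot(q[:,0],q[:,1]); a=np.arctan2(rr,q[:,2])
    return np.c_[q[:,0]/rr*a,q[:,1]/rr*a]*c["fx"]+[c["cx"],c["cy"]]
TH=np.linspace(0,2*np.pi,361)
def circle(x,y,zc,rad,yaw=0,tilt=0):
    a,b,_=axes(yaw,tilt); return np.array([x,y,zc])+rad*(np.cos(TH)[:,None]*a+np.sin(TH)[:,None]*b)
def contour(c,seed,thr=95,ymax=400,sat=70):
    import cv2
    im=c["image"]; g=im.min(2); s=im.max(2).astype(int)-im.min(2)
    m=((g>thr)&(s<sat)).astype(np.uint8); m[ymax:]=0
    m=cv2.morphologyEx(m,cv2.MORPH_OPEN,np.ones((5,5),np.uint8))
    _,l=cv2.connectedComponents(m); m=(l==l[seed[1],seed[0]]).astype(np.uint8)
    k=max(cv2.findContours(m,cv2.RETR_EXTERNAL,cv2.CHAIN_APPROX_NONE)[0],key=len)
    return cv2.convexHull(k)[:,0].astype(float)+0.0
E
cat > fitw.py <<'E'
from h import *
import cv2
c,p,R=pickle.load(open("w1.pkl","rb")); s55=np.sin(np.radians(55)); im=c["image"].copy()
for n,seed,rad,zc,tilt,p0 in(("large",(112,215),.098,.05,0,[.5235,-.3386]),("med",(313,190),.074,.159-.074*s55,55,[.4958,-.0571,1.48]),("small",(430,178),.051,.119-.051*s55,55,[.5209,.1792,1.31])):
    k=contour(c,seed,ymax=236 if n=="large" else 400)
    if n=="large": k=k[k[:,1]<230]
    def f(q):
        o=fproj(c,p,R,circle(q[0],q[1],zc,rad,q[2] if tilt else 0,tilt))
        return np.array([cv2.pointPolygonTest(o.astype(np.float32)[:,None],(float(a),float(b)),True) for a,b in k])
    s=least_squares(f,p0,diff_step=1e-3,loss="soft_l1",x_scale=[.01,.01,.1][:len(p0)])
    print(n,s.x.round(4),np.degrees(s.x[-1]).round(1),len(k),"rms",np.sqrt(np.mean(f(s.x)**2)).round(2),"init rms",np.sqrt(np.mean(f(p0)**2)).round(2),f(s.x).round(1)[::4])
E
python3 fitw.py
```

```text
large [ 0.5217 -0.3355] -19.2 26 rms 0.11 init rms 1.82 [ 0.  -0.1 -0.   0.   0.   0.   0.1]
med [ 0.4915 -0.0557  1.529 ] 87.6 42 rms 3.47 init rms 4.22 [  0.4  -0.   -0.4  -0.4  -0.1   0.2   0.1   0.1   0.2 -13.    0.8]
small [0.5167 0.1804 1.263 ] 72.4 29 rms 0.61 init rms 1.8 [ 0.1 -0.2 -0.1  0.  -0.   0.3 -1.6  0.1]
```

```bash
python3 - <<'E'
from h import *
s55=np.sin(np.radians(55)); y=np.radians(86.5)
for i in(-.04,.026): 
  plan(*grasp("med",(.492,-.0562,.159-.074*s55),y,i))
E
```

```text
target [ 0.4935 -0.0324  0.1922] [156.    0.  176.5]
 rot first: units [-0.04  0.17 -0.29]  then slide units (new axes) [-0.205  0.354  1.064] | in current axes [-0.182  0.361  1.066]
target [ 0.4951 -0.0056  0.1319] [156.    0.  176.5]
 rot first: units [-0.04  0.17 -0.29]  then slide units (new axes) [-0.205  0.354  1.504] | in current axes [-0.176  0.363  1.506]
```

play_rows([
  {"slide": [0,0,0],"delta_rot": [-0.04,0.17,-0.29],"fingers": 1},
  {"slide": [-0.1,0.17,0.1],"delta_rot": [0,0,0],"fingers": 1},
  {"slide": [-0.1,0.18,0.2],"delta_rot": [0,0,0],"fingers": 1},
  {"slide": [0,0,0.25],"delta_rot": [0,0,0],"fingers": 1},
  {"slide": [0,0,0.25],"delta_rot": [0,0,0],"fingers": 1},
  {"slide": [0,0,0.2],"delta_rot": [0,0,0],"fingers": 1},
  {"slide": [0,0,0],"delta_rot": [0,0,0],"fingers": 1},
])

```text
time_s: 4.0
tcp_pos: [0.4914, -0.0343, 0.1996]
eef_rot: [155.9, -0.2, 176.7]
contact_force: [0.9, 0.3, 1.3]
gripper_width: 0.0878
gripper_force: 0.0
```

```bash
python3 - <<'E'
from h import *
from plant import r
import cv2
s55=np.sin(np.radians(55)); y=np.radians(86.5)
s,p,R=state(); plan(*grasp("med",(.492,-.0562,.159-.074*s55),y,.026))
c=r.capture("wrist"); 
for q,col in((circle(.492,-.0562,.159-.074*s55,.074,y,55),(0,0,255)),):
  for a in fproj(c,p,R,q): cv2.circle(c["image"],(int(a[0]),int(a[1])),0,col,-1)
cv2.imwrite("pics/w2.png",cv2.resize(c["image"],(800,500)))
E
```

```text
target [ 0.4951 -0.0056  0.1319] [156.    0.  176.5]
 rot first: units [ 0.02 -0.06  0.03]  then slide units (new axes) [-0.013 -0.008  0.49 ] | in current axes [-0.015 -0.008  0.49 ]
```

View pics/w2.png

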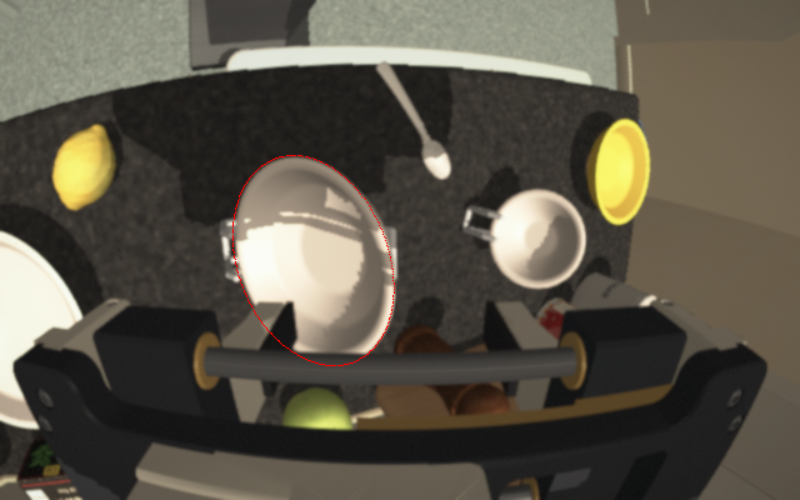

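The projected rim lies on the lid. Inserting and closing.

play_rows([
  {"slide": [-0.01,0,0.16],"delta_rot": [0,0,0],"fingers": 1},
  {"slide": [0,0,0.16],"delta_rot": [0,0,0],"fingers": 1},
  {"slide": [0,0,0.12],"delta_rot": [0,0,0],"fingers": 1},
  {"slide": [0,0,0.05],"delta_rot": [0,0,0],"fingers": 0.3},
  {"slide": [0,0,0],"delta_rot": [0,0,0],"fingers": -0.3},
  {"slide": [0,0,0],"delta_rot": [0,0,0],"fingers": -0.6},
])

```text
time_s: 4.8
tcp_pos: [0.4965, -0.006, 0.1347]
eef_rot: [155.9, 0.1, 176.6]
contact_force: [1.0, -0.4, -0.1]
gripper_width: 0.0632
gripper_force: 0.0
```

play_rows([
  {"slide": [0,0,0],"delta_rot": [0,0,0],"fingers": -0.75},
  {"slide": [0,0,0],"delta_rot": [0,0,0],"fingers": -1},
  {"slide": [0,0,0],"delta_rot": [0,0,0],"fingers": -1},
  {"slide": [0,0,0],"delta_rot": [0,0,0],"fingers": -1},
  {"slide": [0,0,0],"delta_rot": [0,0,0],"fingers": -1},
])

```text
time_s: 5.42
tcp_pos: [0.4959, -0.0057, 0.1339]
eef_rot: [155.9, -0.0, 176.5]
contact_force: [0.2, 0.3, 0.5]
gripper_width: 0.0133
gripper_force: 0.0
```

play_rows([
  {"slide": [0,0,0],"delta_rot": [0,0,0],"fingers": -1},
  {"slide": [0,0,0],"delta_rot": [0,0,0],"fingers": -1},
  {"slide": [0,0,0],"delta_rot": [0,0,0],"fingers": -1},
])

```text
time_s: 5.8
tcp_pos: [0.496, -0.006, 0.1339]
eef_rot: [155.9, -0.0, 176.5]
contact_force: [-0.5, -3.4, 1.0]
gripper_width: 0.0067
gripper_force: 40.0
```

play_rows([
  {"slide": [0,0.03,-0.06],"delta_rot": [0,0,0],"fingers": -1},
  {"slide": [0,0.05,-0.11],"delta_rot": [0,0,0],"fingers": -1},
  {"slide": [0,0.08,-0.18],"delta_rot": [0,0,0],"fingers": -1},
  {"slide": [0,0.08,-0.18],"delta_rot": [0,0,0],"fingers": -1},
  {"slide": [0,0.08,-0.18],"delta_rot": [0,0,0],"fingers": -1},
  {"slide": [0,0.08,-0.18],"delta_rot": [0,0,0],"fingers": -1},
  {"slide": [0,0.04,-0.09],"delta_rot": [0,0,0],"fingers": -1},
  {"slide": [0,0,0],"delta_rot": [0,0,0],"fingers": -1},
])

```text
time_s: 6.8
tcp_pos: [0.4962, -0.0053, 0.2963]
eef_rot: [155.9, 0.1, 176.6]
contact_force: [0.2, -0.4, -2.4]
gripper_width: 0.0065
gripper_force: 40.0
```

```bash
python3 - <<'E'
from h import *
from plant import r
s55=np.sin(np.radians(55)); y=np.radians(86.5)
s,p,R=state(); print(p,s["gripper_width"],s["gripper_force"])
c=r.capture("wrist"); pickle.dump((c,p,R),open("w3.pkl","wb"))
side=r.capture("side")
import cv2
cv2.imwrite("pics/w3.png",np.hstack([cv2.resize(c["image"][80:330,150:470],(480,375)),cv2.resize(side["image"][60:310,200:413],(320,375))]))
# target: lid level over large lid, 4mm away from the grip side, 80 mm up
for yy in(86.5,60,110):
  b=np.array([np.cos(np.radians(yy)),np.sin(np.radians(yy)),0])
  print(yy);plan(*grasp("med",np.array([.522,-.336,.067+.15])-.004*b,np.radians(yy),.024,tilt=0))
E
```

```text
[ 0.49624108 -0.00529019  0.29630271] 0.006510298222952726 40.00247597694397
86.5
target [ 0.5253 -0.2826  0.1964] [-149.     0.   176.5]
 rot first: units [ 1.202e+01 -2.000e-02  1.000e-02]  then slide units (new axes) [-0.311 -1.236  1.503] | in current axes [-0.311 -1.94  -0.154]
60
target [ 0.5488 -0.2896  0.1964] [-149.    0.  150.]
 rot first: units [11.8   0.34  6.01]  then slide units (new axes) [-1.256 -0.919  1.313] | in current axes [-0.47  -1.974 -0.17 ]
110
target [ 0.5037 -0.2857  0.1964] [-149.    0. -160.]
 rot first: units [11.85 -0.34 -5.31]  then slide units (new axes) [ 0.588 -1.186  1.473] | in current axes [-0.168 -1.967 -0.166]
```

View pics/w3.png

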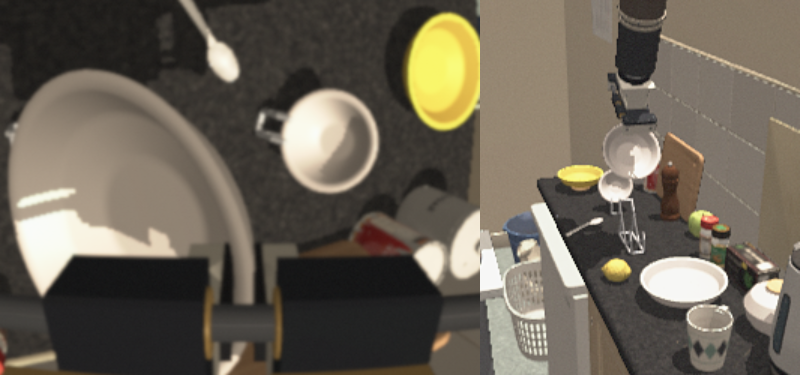

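play_rows([
  {"slide": [0,0,0],"delta_rot": [1,0,0],"fingers": -1},
  {"slide": [0,0,0],"delta_rot": [1,0,0],"fingers": -1},
  {"slide": [0,0,0],"delta_rot": [1,0,0],"fingers": -1},
  {"slide": [0,0,0],"delta_rot": [1,0,0],"fingers": -1},
  {"slide": [0,0,0],"delta_rot": [1,0,0],"fingers": -1},
  {"slide": [0,0,0],"delta_rot": [1,0,0],"fingers": -1},
  {"slide": [0,0,0],"delta_rot": [1,0,0],"fingers": -1},
  {"slide": [0,0,0],"delta_rot": [1,0,0],"fingers": -1},
])

```text
time_s: 7.9
tcp_pos: [0.4954, -0.0053, 0.2937]
eef_rot: [-167.2, -0.1, 176.6]
contact_force: [-0.1, 0.7, -2.3]
gripper_width: 0.0066
gripper_force: 40.0
```

play_rows([
  {"slide": [0,0,0],"delta_rot": [1,0,0],"fingers": -1},
  {"slide": [0,0,0],"delta_rot": [1,0,0],"fingers": -1},
  {"slide": [0,0,0],"delta_rot": [1,0,0],"fingers": -1},
  {"slide": [0,0,0],"delta_rot": [1,0,0],"fingers": -1},
  {"slide": [-0.04,-0.15,0.19],"delta_rot": [0,0,0],"fingers": -1},
  {"slide": [-0.04,-0.15,0.19],"delta_rot": [0,0,0],"fingers": -1},
  {"slide": [-0.04,-0.16,0.19],"delta_rot": [0,0,0],"fingers": -1},
  {"slide": [-0.04,-0.16,0.19],"delta_rot": [0,0,0],"fingers": -1},
])

```text
time_s: 8.9
tcp_pos: [0.511, -0.146, 0.2432]
eef_rot: [-149.1, -0.1, 176.6]
contact_force: [1.5, -0.3, -1.7]
gripper_width: 0.0066
gripper_force: 40.0
```

play_rows([
  {"slide": [-0.04,-0.15,0.19],"delta_rot": [0,0,0],"fingers": -1},
  {"slide": [-0.04,-0.15,0.19],"delta_rot": [0,0,0],"fingers": -1},
  {"slide": [-0.04,-0.16,0.19],"delta_rot": [0,0,0],"fingers": -1},
  {"slide": [-0.03,-0.16,0.18],"delta_rot": [0,0,0],"fingers": -1},
  {"slide": [0,0,0],"delta_rot": [0,0,0],"fingers": -1},
  {"slide": [0,0,0],"delta_rot": [0,0,0],"fingers": -1},
])

```text
time_s: 9.65
tcp_pos: [0.5253, -0.2837, 0.1954]
eef_rot: [-149.1, -0.1, 176.5]
contact_force: [0.3, 0.4, -1.7]
gripper_width: 0.0067
gripper_force: 40.0
```

```bash
cat > look.py <<'E'
# model overlay: lid level in hand as assumed vs camera fit of the held rim (free 5-dof), in wrist+side
from h import *
from plant import r
import sys,cv2
tag,k,ins,yaw=sys.argv[1],sys.argv[2],float(sys.argv[3]),np.radians(float(sys.argv[4]))
s,p,R=state(); c=r.capture("wrist"); sd=r.capture("side"); sc=r.capture("scene")
pickle.dump((c,sd,sc,p,R),open(tag+".pkl","wb")); print(s["time_s"],p,s["eef_rot"].round(1),s["joints"].round(0),s["contact_force"].round(1))
x,y,z=axes(yaw,0); d=R[:,2]; n=R[:,1]
lx=-.515*d+.857*n; lz=-.857*d-.515*n; rc=p-ins*d-D[k]["mid"]*lx
print("rimc by hand",rc.round(4),"lid z",lz.round(3))
q=rc+D[k]["R"]*(np.cos(TH)[:,None]*lx+np.sin(TH)[:,None]*np.cross(lz,lx))
L=circle(.522,-.336,.05,.098)
for im,f in((c["image"],lambda X:fproj(c,p,R,X)),(sd["image"],lambda X:proj(sd,X)),(sc["image"],lambda X:proj(sc,X))):
    for X,col in((q,(0,0,255)),(L,(255,0,0))):
        for a in f(X): cv2.circle(im,(int(round(a[0])),int(round(a[1]))),0,col,-1)
A=cv2.resize(c["image"],(800,500))[150:420]; 
B=cv2.resize(sd["image"][160:285,260:420],(400,312)); C=cv2.resize(sc["image"][120:245,300:460],(400,312))
cv2.imwrite(f"pics/{tag}.png",np.vstack([A,np.hstack([B,C])]))
E
python3 look.py l1 med .024 86.5
```

```text
9.65 [ 0.52526182 -0.28370769  0.19540531] [-1.491e+02 -1.000e-01  1.765e+02] [   7.   12.  -36.   38.  -55. -126.] [ 0.3  0.4 -1.7]
rimc by hand [ 0.5218 -0.3412  0.2159] lid z [ 0.002 -0.002  1.   ]
```

View pics/l1.png

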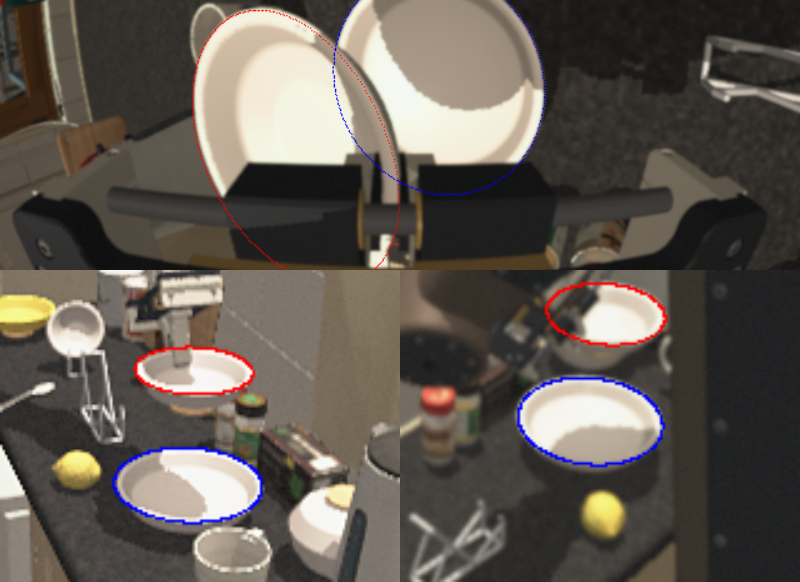

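Red (held medium rim) and blue (large rim) overlays match in all three views, and the lid is level about 5 mm off centre as planned. Descending.

play_rows([
  {"slide": [0,0.1,0.17],"delta_rot": [0,0,0],"fingers": -1},
  {"slide": [0,0.1,0.17],"delta_rot": [0,0,0],"fingers": -1},
  {"slide": [0,0.1,0.17],"delta_rot": [0,0,0],"fingers": -1},
  {"slide": [0,0.08,0.13],"delta_rot": [0,0,0],"fingers": -1},
  {"slide": [0,0.05,0.08],"delta_rot": [0,0,0],"fingers": -1},
  {"slide": [0,0,0],"delta_rot": [0,0,0],"fingers": -1},
  {"slide": [0,0,0],"delta_rot": [0,0,0],"fingers": -1},
])

```text
time_s: 10.68
tcp_pos: [0.5265, -0.2835, 0.0713]
eef_rot: [-149.1, 0.1, 176.6]
contact_force: [0.8, -0.0, -2.7]
gripper_width: 0.007
gripper_force: 40.0
```

```bash
python3 look.py l2 med .024 86.5
```

```text
10.675 [ 0.52650373 -0.28345263  0.07128651] [-1.491e+02  1.000e-01  1.766e+02] [   3.   20.  -46.   53.  -40. -143.] [ 0.8 -0.  -2.7]
rimc by hand [ 0.5231 -0.3409  0.0918] lid z [-0.001 -0.001  1.   ]
```

play_rows([
  {"slide": [0,0.03,0.05],"delta_rot": [0,0,0],"fingers": -1},
  {"slide": [0,0.03,0.05],"delta_rot": [0,0,0],"fingers": -1},
  {"slide": [0,0.01,0.017],"delta_rot": [0,0,0],"fingers": -1},
  {"slide": [0,0,0],"delta_rot": [0,0,0],"fingers": -1},
  {"slide": [0,0,0],"delta_rot": [0,0,0],"fingers": -1},
])

```text
time_s: 11.45
tcp_pos: [0.5258, -0.284, 0.0502]
eef_rot: [-149.1, -0.0, 176.5]
contact_force: [-0.3, 0.3, -2.0]
gripper_width: 0.0065
gripper_force: 40.0
```

play_rows([
  {"slide": [0,0.005,0.009],"delta_rot": [0,0,0],"fingers": -1},
  {"slide": [0,0,0],"delta_rot": [0,0,0],"fingers": -1},
])

```text
time_s: 11.7
tcp_pos: [0.5258, -0.2839, 0.0486]
eef_rot: [-149.1, -0.0, 176.5]
contact_force: [0.4, -0.0, -2.4]
gripper_width: 0.007
gripper_force: 40.0
```

play_rows([
  {"slide": [0,0.005,0.009],"delta_rot": [0,0,0],"fingers": -1},
  {"slide": [0,0,0],"delta_rot": [0,0,0],"fingers": -1},
])

```text
time_s: 11.95
tcp_pos: [0.5259, -0.284, 0.0473]
eef_rot: [-149.1, 0.0, 176.6]
contact_force: [-1.4, 2.1, 1.6]
gripper_width: 0.0067
gripper_force: 40.0
```

play_rows([
  {"slide": [0,0,0],"delta_rot": [0,0,0],"fingers": -1},
  {"slide": [0,0,0],"delta_rot": [0,0,0],"fingers": -1},
], squeeze=5)

```text
time_s: 12.2
tcp_pos: [0.5259, -0.284, 0.0473]
eef_rot: [-149.1, 0.0, 176.6]
contact_force: [-0.9, 1.5, 2.0]
gripper_width: 0.0069
gripper_force: 5.0
```

play_rows([
  {"slide": [0,0,0],"delta_rot": [0,0,0],"fingers": -0.8},
  {"slide": [0,0,0],"delta_rot": [0,0,0],"fingers": -0.74},
  {"slide": [0,0,0],"delta_rot": [0,0,0],"fingers": -0.74},
  {"slide": [0,0,0],"delta_rot": [0,0,0],"fingers": -0.74},
])

```text
time_s: 12.7
tcp_pos: [0.5257, -0.284, 0.0469]
eef_rot: [-149.1, -0.0, 176.5]
contact_force: [-0.1, 1.2, -0.6]
gripper_width: 0.0113
gripper_force: 0.0
```

```bash
cat > fitn.py <<'E'
# level-rim fit of nested lids in a saved side+scene+wrist look; args tag
from h import *
import sys,cv2
c,sd,sc,p,R=pickle.load(open(sys.argv[1]+".pkl","rb"))
E
python3 look.py l3 med .024 86.5
```

```text
12.7 [ 0.52569843 -0.28397941  0.04693348] [-149.1   -0.   176.5] [   1.   22.  -48.   58.  -37. -147.] [-0.1  1.2 -0.6]
rimc by hand [ 0.5222 -0.3414  0.0674] lid z [ 0.    -0.001  1.   ]
```

play_rows([
  {"slide": [0,0,-0.05],"delta_rot": [0,0,0],"fingers": -0.74},
  {"slide": [0,0,-0.1],"delta_rot": [0,0,0],"fingers": -0.74},
  {"slide": [0,0,-0.2],"delta_rot": [0,0,0],"fingers": -0.74},
  {"slide": [0,0,-0.25],"delta_rot": [0,0,0],"fingers": 0},
  {"slide": [0,0,-0.25],"delta_rot": [0,0,0],"fingers": 1},
  {"slide": [0,0,-0.25],"delta_rot": [0,0,0],"fingers": 1},
  {"slide": [0,0,0],"delta_rot": [0,0,0],"fingers": 1},
])

```text
time_s: 13.72
tcp_pos: [0.5328, -0.1973, 0.1912]
eef_rot: [-149.2, 0.3, 176.7]
contact_force: [-0.0, 0.5, -0.3]
gripper_width: 0.0459
gripper_force: 0.0
```

```bash
python3 - <<'E'
from h import *
from plant import r
s,p,R=state(); c=r.capture("wrist"); sd=r.capture("side"); sc=r.capture("scene"); pickle.dump((c,sd,sc,p,R),open("l4.pkl","wb"))
s55=np.sin(np.radians(55)); import cv2
print(p,s["contact_force"].round(1),s["joints"].round(0))
for q in (circle(.522,-.336,.05,.098),circle(.522,-.3414,.067,.074)): print([f(q)[::45].round(0).tolist() for f in (lambda X:fproj(c,p,R,X),lambda X:proj(sd,X))])
plan(*grasp("small",(.5175,.180,.119-.051*s55),np.radians(73.5),-.14))
a=c["image"]; b=sd["image"]
cv2.imwrite("pics/l4.png",a)
E
```

```text
[ 0.53283    -0.19725627  0.19120703] [-0.   0.5 -0.3] [  17.   12.  -36.   35.  -58. -133.]
[[[278.0, 254.0], [326.0, 242.0], [348.0, 183.0], [320.0, 115.0], [265.0, 93.0], [225.0, 122.0], [216.0, 174.0], [236.0, 225.0], [278.0, 254.0]], [[361.0, 240.0], [346.0, 232.0], [324.0, 231.0], [308.0, 238.0], [307.0, 250.0], [323.0, 259.0], [347.0, 260.0], [363.0, 251.0], [361.0, 240.0]]]
[[[265.0, 241.0], [300.0, 231.0], [315.0, 185.0], [293.0, 133.0], [253.0, 115.0], [223.0, 136.0], [215.0, 177.0], [232.0, 218.0], [265.0, 241.0]], [[356.0, 237.0], [344.0, 231.0], [327.0, 231.0], [315.0, 236.0], [314.0, 245.0], [327.0, 251.0], [345.0, 252.0], [357.0, 246.0], [356.0, 237.0]]]
target [0.509  0.1512 0.2435] [156.    0.  163.5]
 rot first: units [-11.93   0.17   2.95]  then slide units (new axes) [0.8   2.159 0.557] | in current axes [ 0.283  1.804 -1.51 ]
```

play_rows([
  {"slide": [0,-0.1,-0.16],"delta_rot": [0,0,0],"fingers": 1},
  {"slide": [0,-0.15,-0.25],"delta_rot": [0,0,0],"fingers": 1},
  {"slide": [0,-0.1,-0.16],"delta_rot": [0,0,0],"fingers": 1},
  {"slide": [0,0,0],"delta_rot": [-0.92,0.01,0.23],"fingers": 1},
  {"slide": [0,0,0],"delta_rot": [-0.92,0.01,0.23],"fingers": 1},
  {"slide": [0,0,0],"delta_rot": [-0.92,0.01,0.23],"fingers": 1},
  {"slide": [0,0,0],"delta_rot": [-0.92,0.01,0.23],"fingers": 1},
  {"slide": [0,0,0],"delta_rot": [-0.92,0.01,0.23],"fingers": 1},
])

```text
time_s: 14.88
tcp_pos: [0.5301, -0.2008, 0.2876]
eef_rot: [-170.4, 1.5, 171.5]
contact_force: [-0.1, 0.4, 0.0]
gripper_width: 0.0875
gripper_force: 0.0
```

play_rows([
  {"slide": [0,0,0],"delta_rot": [-0.92,0.01,0.23],"fingers": 1},
  {"slide": [0,0,0],"delta_rot": [-0.92,0.01,0.23],"fingers": 1},
  {"slide": [0,0,0],"delta_rot": [-0.92,0.01,0.23],"fingers": 1},
  {"slide": [0,0,0],"delta_rot": [-0.92,0.02,0.23],"fingers": 1},
  {"slide": [0,0,0],"delta_rot": [-0.92,0.02,0.23],"fingers": 1},
  {"slide": [0,0,0],"delta_rot": [-0.92,0.02,0.23],"fingers": 1},
  {"slide": [0,0,0],"delta_rot": [-0.92,0.02,0.23],"fingers": 1},
  {"slide": [0,0,0],"delta_rot": [-0.92,0.02,0.23],"fingers": 1},
])

```text
time_s: 15.88
tcp_pos: [0.5302, -0.2008, 0.2876]
eef_rot: [155.7, -0.2, 163.3]
contact_force: [-0.3, 0.1, -0.4]
gripper_width: 0.0872
gripper_force: 0.0
```

```bash
python3 - <<'E'
from h import *
s55=np.sin(np.radians(55)); s,p,R=state(); print(s["joints"].round(0))
plan(*grasp("small",(.5175,.180,.119-.051*s55),np.radians(73.5),-.14))
E
```

```text
[-19.  12.   3. -25. -82. -84.]
target [0.509  0.1512 0.2435] [156.    0.  163.5]
 rot first: units [ 0.07 -0.01 -0.05]  then slide units (new axes) [0.802 1.899 1.167] | in current axes [0.809 1.889 1.179]
```

play_rows([
  {"slide": [0.1,0.24,0.14],"delta_rot": [0,0,0],"fingers": 1},
  {"slide": [0.1,0.24,0.14],"delta_rot": [0,0,0],"fingers": 1},
  {"slide": [0.1,0.24,0.14],"delta_rot": [0,0,0],"fingers": 1},
  {"slide": [0.1,0.24,0.15],"delta_rot": [0,0,0],"fingers": 1},
  {"slide": [0.1,0.24,0.15],"delta_rot": [0,0,0],"fingers": 1},
  {"slide": [0.1,0.24,0.15],"delta_rot": [0,0,0],"fingers": 1},
  {"slide": [0.1,0.24,0.15],"delta_rot": [0.03,0,0],"fingers": 1},
  {"slide": [0.1,0.21,0.15],"delta_rot": [0.04,0,-0.05],"fingers": 1},
])

```text
time_s: 16.88
tcp_pos: [0.5095, 0.1513, 0.2434]
eef_rot: [156.2, -0.0, 163.6]
contact_force: [0.9, 0.8, -0.0]
gripper_width: 0.0876
gripper_force: 0.0
```

play_rows([
  {"slide": [0,0,0],"delta_rot": [0,0,0],"fingers": 1},
  {"slide": [0,0,0],"delta_rot": [0,0,0],"fingers": 1},
])

```text
time_s: 17.12
tcp_pos: [0.5099, 0.1501, 0.244]
eef_rot: [156.2, 0.0, 163.6]
contact_force: [0.3, 0.5, -0.1]
gripper_width: 0.0879
gripper_force: 0.0
```

```bash
cat > fits.py <<'E'
from h import *
from plant import r
import cv2
s55=np.sin(np.radians(55)); s,p,R=state(); c=r.capture("wrist"); pickle.dump((c,p,R),open("w5.pkl","wb"))
print(p); zc=.119-.051*s55; p0=[.5175,.180,np.radians(73.5)]
o=fproj(c,p,R,circle(p0[0],p0[1],zc,.051,p0[2],55)); m=o.mean(0); print("centre px",m,o.min(0),o.max(0))
k=contour(c,tuple(int(v) for v in m),ymax=235); k=k[k[:,1]<230]
def f(q):
    o=fproj(c,p,R,circle(q[0],q[1],zc,.051,q[2],55)).astype(np.float32)[:,None]
    return np.array([cv2.pointPolygonTest(o,(float(a),float(b)),True) for a,b in k])
q=least_squares(f,p0,diff_step=1e-3,loss="soft_l1",f_scale=.5,x_scale=[.01,.01,.1]).x
print(q.round(4),np.degrees(q[2]),len(k),f(q).round(1)[::3],np.abs(f(p0)).mean())
for i in(-.06,.024): plan(*grasp("small",(q[0],q[1],zc),q[2],i))
E
python3 fits.py
```

```text
[0.50986296 0.15005147 0.24395753]
centre px [277.84921956 184.89824539] [241.82303449 138.25098799] [316.73053994 230.2434106 ]
[0.5169 0.1799 1.3212] 75.69807255046261 26 [  0.3  -0.8  -0.3   0.1   0.2   0.1   0.  -12.8   1.7] 3.0064347096836688
target [0.5176 0.1823 0.1704] [156.    0.  165.7]
 rot first: units [-0.04  0.19 -0.42]  then slide units (new axes) [0.006 0.003 0.54 ] | in current axes [0.015 0.005 0.54 ]
target [0.526  0.2154 0.0937] [156.    0.  165.7]
 rot first: units [-0.04  0.19 -0.42]  then slide units (new axes) [0.006 0.003 1.1  ] | in current axes [0.023 0.007 1.1  ]
```

play_rows([
  {"slide": [0,0,0.1],"delta_rot": [-0.03,0.08,-0.2],"fingers": 1},
  {"slide": [0,0,0.2],"delta_rot": [0,0,0],"fingers": 1},
  {"slide": [0,0,0.25],"delta_rot": [0,0,0],"fingers": 1},
  {"slide": [0,0,0.25],"delta_rot": [0,0,0],"fingers": 0.8},
  {"slide": [0,0,0.18],"delta_rot": [0,0,0],"fingers": 0.6},
  {"slide": [0,0,0.08],"delta_rot": [0,0,0],"fingers": 0.5},
  {"slide": [0,0,0],"delta_rot": [0,0,0],"fingers": 0.2},
  {"slide": [0,0,0],"delta_rot": [0,0,0],"fingers": 0},
])

```text
time_s: 18.18
tcp_pos: [0.5283, 0.2125, 0.1003]
eef_rot: [156.0, 0.2, 164.6]
contact_force: [-0.7, 0.2, -0.2]
gripper_width: 0.0509
gripper_force: 0.0
```

```bash
python3 - <<'E'
from h import *
s55=np.sin(np.radians(55)); s,p,R=state(); print(p,s["gripper_width"],s["contact_force"].round(1))
plan(*grasp("small",(.5171,.1799,.119-.051*s55),np.radians(74.5),.022))
E
```

```text
[0.52825136 0.21245109 0.10032608] 0.050939527374837125 [-0.7  0.2 -0.2]
target [0.5267 0.2144 0.0955] [156.    0.  164.5]
 rot first: units [0.   0.03 0.03]  then slide units (new axes) [ 0.014 -0.004  0.033] | in current axes [ 0.014 -0.004  0.033]
```

play_rows([
  {"slide": [0.014,0,0.03],"delta_rot": [0,0,0],"fingers": -0.2},
  {"slide": [0,0,0],"delta_rot": [0,0,0],"fingers": -0.5},
  {"slide": [0,0,0],"delta_rot": [0,0,0],"fingers": -0.7},
  {"slide": [0,0,0],"delta_rot": [0,0,0],"fingers": -0.8},
  {"slide": [0,0,0],"delta_rot": [0,0,0],"fingers": -1},
  {"slide": [0,0,0],"delta_rot": [0,0,0],"fingers": -1},
  {"slide": [0,0,0],"delta_rot": [0,0,0],"fingers": -1},
  {"slide": [0,0,0],"delta_rot": [0,0,0],"fingers": -1},
], squeeze=40)

```text
time_s: 19.18
tcp_pos: [0.5262, 0.2151, 0.0954]
eef_rot: [156.0, 0.1, 164.6]
contact_force: [-0.2, -0.0, -0.2]
gripper_width: 0.0067
gripper_force: 38.6
```

play_rows([
  {"slide": [0,0,0],"delta_rot": [0,0,0],"fingers": -1},
  {"slide": [0,0,0],"delta_rot": [0,0,0],"fingers": -1},
])

```text
time_s: 19.42
tcp_pos: [0.5262, 0.2151, 0.0954]
eef_rot: [156.0, 0.1, 164.6]
contact_force: [-0.4, -0.1, 0.3]
gripper_width: 0.0068
gripper_force: 38.6
```

play_rows([
  {"slide": [0,0.03,-0.06],"delta_rot": [0,0,0],"fingers": -1},
  {"slide": [0,0.05,-0.11],"delta_rot": [0,0,0],"fingers": -1},
  {"slide": [0,0.09,-0.2],"delta_rot": [0,0,0],"fingers": -1},
  {"slide": [0,0.09,-0.2],"delta_rot": [0,0,0],"fingers": -1},
  {"slide": [0,0.09,-0.2],"delta_rot": [0,0,0],"fingers": -1},
  {"slide": [0,0.09,-0.2],"delta_rot": [0,0,0],"fingers": -1},
  {"slide": [0,0.09,-0.2],"delta_rot": [0,0,0],"fingers": -1},
  {"slide": [0,0,0],"delta_rot": [0,0,0],"fingers": -1},
])

```text
time_s: 20.42
tcp_pos: [0.5273, 0.2166, 0.2928]
eef_rot: [155.8, 0.4, 164.6]
contact_force: [-1.0, 0.0, -1.4]
gripper_width: 0.0067
gripper_force: 38.6
```

```bash
python3 - <<'E'
from h import *
s,p,R=state(); print(p,s["gripper_force"],s["contact_force"])
yy=np.radians(86.5); b=np.array([np.cos(yy),np.sin(yy),0])
plan(*grasp("small",np.array([.522,-.341,.080+.12])-.007*b,yy,.022,tilt=0))
E
```

```text
[0.52725574 0.21660716 0.29275055] 38.630529150977964 [-1.00675368  0.04565528 -1.42750687]
target [ 0.5237 -0.3125  0.1811] [-149.     0.   176.5]
 rot first: units [11.99 -0.07 -2.7 ]  then slide units (new axes) [-0.192 -2.635  2.452] | in current axes [-0.909 -3.415 -0.712]
```

play_rows([
  {"slide": [-0.05,-0.15,-0.1],"delta_rot": [0,0,0],"fingers": -1},
  {"slide": [-0.08,-0.29,-0.1],"delta_rot": [0,0,0],"fingers": -1},
  {"slide": [-0.08,-0.29,-0.1],"delta_rot": [0,0,0],"fingers": -1},
  {"slide": [-0.08,-0.29,-0.1],"delta_rot": [0,0,0],"fingers": -1},
  {"slide": [-0.08,-0.29,-0.1],"delta_rot": [0,0,0],"fingers": -1},
  {"slide": [-0.08,-0.29,-0.1],"delta_rot": [0,0,0],"fingers": -1},
  {"slide": [-0.05,-0.15,-0.05],"delta_rot": [0,0,0],"fingers": -1},
  {"slide": [0,0,0],"delta_rot": [0.5,0,-0.1],"fingers": -1},
])

```text
time_s: 21.42
tcp_pos: [0.5237, -0.0755, 0.2697]
eef_rot: [158.4, 0.2, 164.8]
contact_force: [-0.5, 0.7, -1.6]
gripper_width: 0.0069
gripper_force: 38.6
```

play_rows([
  {"slide": [0,0,0],"delta_rot": [0.95,0,-0.21],"fingers": -1},
  {"slide": [0,0,0],"delta_rot": [0.95,0,-0.21],"fingers": -1},
  {"slide": [0,0,0],"delta_rot": [0.95,0,-0.21],"fingers": -1},
  {"slide": [0,0,0],"delta_rot": [0.95,0,-0.22],"fingers": -1},
  {"slide": [0,0,0],"delta_rot": [0.95,0,-0.22],"fingers": -1},
  {"slide": [0,0,0],"delta_rot": [0.95,0,-0.22],"fingers": -1},
  {"slide": [0,0,0],"delta_rot": [0.95,0,-0.22],"fingers": -1},
  {"slide": [0,0,0],"delta_rot": [0.95,-0.01,-0.22],"fingers": -1},
])

```text
time_s: 22.42
tcp_pos: [0.524, -0.0729, 0.2709]
eef_rot: [-166.6, 0.9, 172.8]
contact_force: [-0.2, -0.7, -1.5]
gripper_width: 0.0067
gripper_force: 38.6
```

play_rows([
  {"slide": [0,0,0],"delta_rot": [0.95,-0.01,-0.22],"fingers": -1},
  {"slide": [0,0,0],"delta_rot": [0.95,-0.01,-0.22],"fingers": -1},
  {"slide": [0,0,0],"delta_rot": [0.95,-0.01,-0.22],"fingers": -1},
  {"slide": [0,0,0],"delta_rot": [0.95,-0.01,-0.22],"fingers": -1},
  {"slide": [0,0,0],"delta_rot": [0,0,0],"fingers": -1},
])

```text
time_s: 23.05
tcp_pos: [0.5239, -0.0724, 0.2698]
eef_rot: [-149.2, -0.5, 176.7]
contact_force: [-0.1, 0.5, -1.7]
gripper_width: 0.0069
gripper_force: 38.7
```

```bash
python3 - <<'E'
from h import *
s,p,R=state(); print(p,s["gripper_force"],s["joints"].round(0))
yy=np.radians(86.5); b=np.array([np.cos(yy),np.sin(yy),0])
plan(*grasp("small",np.array([.522,-.341,.080+.12])-.007*b,yy,.022,tilt=0))
E
```

```text
[ 0.52392087 -0.07241114  0.26982307] 38.65475869446527 [  31.    9.  -26.   26.  -75. -135.]
target [ 0.5237 -0.3125  0.1811] [-149.     0.   176.5]
 rot first: units [ 0.04 -0.08  0.1 ]  then slide units (new axes) [-0.096 -1.065  1.329] | in current axes [-0.097 -1.07   1.325]
```

play_rows([
  {"slide": [-0.01,-0.13,0.17],"delta_rot": [0.04,-0.08,0.1],"fingers": -1},
  {"slide": [-0.01,-0.13,0.17],"delta_rot": [0,0,0],"fingers": -1},
  {"slide": [-0.01,-0.13,0.17],"delta_rot": [0,0,0],"fingers": -1},
  {"slide": [-0.02,-0.13,0.17],"delta_rot": [0,0,0],"fingers": -1},
  {"slide": [-0.02,-0.14,0.17],"delta_rot": [0,0,0],"fingers": -1},
  {"slide": [-0.02,-0.14,0.17],"delta_rot": [0,0,0],"fingers": -1},
  {"slide": [-0.01,-0.27,0.3],"delta_rot": [0,0,0],"fingers": -1},
  {"slide": [0,0,0],"delta_rot": [0,0,0],"fingers": -1},
])

```text
time_s: 24.05
tcp_pos: [0.5215, -0.3164, 0.1818]
eef_rot: [-149.1, -0.0, 176.0]
contact_force: [-0.2, 0.3, -0.8]
gripper_width: 0.0069
gripper_force: 38.7
```

```bash
sed -i 's/for X,col in((q,(0,0,255)),(L,(255,0,0))):/for X,col in((q,(0,0,255)),(L,(255,0,0)),(circle(.522,-.341,.067,.074),(0,160,0))):/' look.py
python3 look.py l5 small .022 86.5; python3 - <<'E'
from h import *
yy=np.radians(86.5); b=np.array([np.cos(yy),np.sin(yy),0])
plan(*grasp("small",np.array([.522,-.341,.080+.12])-.007*b,yy,.022,tilt=0))
E
```

```text
24.05 [ 0.52148907 -0.31636502  0.18184805] [-149.1   -0.   176. ] [   2.   13.  -37.   41.  -51. -126.] [-0.2  0.3 -0.8]
rimc by hand [ 0.519  -0.3519  0.2006] lid z [ 0.    -0.003  1.   ]
target [ 0.5237 -0.3125  0.1811] [-149.     0.   176.5]
 rot first: units [ 0.03  0.02 -0.05]  then slide units (new axes) [0.005 0.012 0.013] | in current axes [0.005 0.012 0.013]
```

View pics/l5.png

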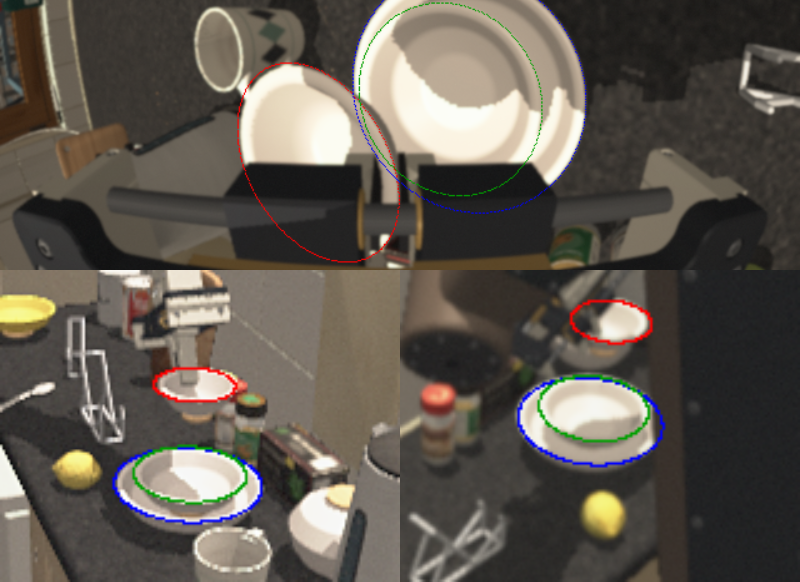

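The medium lid (green) sits where expected in the large lid, level. The small lid in hand (red) matches the model. Descending.

play_rows([
  {"slide": [0.005,0.07,0.11],"delta_rot": [0,0,0],"fingers": -1},
  {"slide": [0,0.08,0.14],"delta_rot": [0,0,0],"fingers": -1},
  {"slide": [0,0.08,0.14],"delta_rot": [0,0,0],"fingers": -1},
  {"slide": [0,0.07,0.11],"delta_rot": [0,0,0],"fingers": -1},
  {"slide": [0,0.04,0.06],"delta_rot": [0,0,0],"fingers": -1},
  {"slide": [0,0,0],"delta_rot": [0,0,0],"fingers": -1},
  {"slide": [0,0,0],"delta_rot": [0,0,0],"fingers": -1},
  {"slide": [0,0,0],"delta_rot": [0,0,0],"fingers": -1},
])

```text
time_s: 25.2
tcp_pos: [0.5245, -0.312, 0.0856]
eef_rot: [-149.1, 0.2, 176.4]
contact_force: [0.5, 0.3, -1.6]
gripper_width: 0.0065
gripper_force: 38.7
```

```bash
python3 look.py l6 small .022 86.5; python3 - <<'E'
from h import *
yy=np.radians(86.5); b=np.array([np.cos(yy),np.sin(yy),0])
plan(*grasp("small",np.array([.522,-.341,.080])-.007*b,yy,.022,tilt=0))
E
```

```text
25.2 [ 0.52445429 -0.3120102   0.0855947 ] [-149.1    0.2  176.4] [  -0.   20.  -45.   53.  -40. -139.] [ 0.5  0.3 -1.6]
rimc by hand [ 0.5222 -0.3475  0.1044] lid z [-0.003 -0.002  1.   ]
target [ 0.5237 -0.3125  0.0611] [-149.     0.   176.5]
 rot first: units [ 0.02  0.02 -0.03]  then slide units (new axes) [0.002 0.08  0.139] | in current axes [0.003 0.08  0.139]
```

play_rows([
  {"slide": [0,0.03,0.05],"delta_rot": [0,0,0],"fingers": -1},
  {"slide": [0,0.03,0.05],"delta_rot": [0,0,0],"fingers": -1},
  {"slide": [0,0.005,0.01],"delta_rot": [0,0,0],"fingers": -1},
  {"slide": [0,0,0],"delta_rot": [0,0,0],"fingers": -1},
  {"slide": [0,0,0],"delta_rot": [0,0,0],"fingers": -1},
])

```text
time_s: 25.98
tcp_pos: [0.524, -0.3123, 0.0657]
eef_rot: [-149.1, 0.1, 176.4]
contact_force: [0.1, -0.7, -1.1]
gripper_width: 0.0067
gripper_force: 38.7
```

play_rows([
  {"slide": [0,0.005,0.009],"delta_rot": [0,0,0],"fingers": -1},
  {"slide": [0,0,0],"delta_rot": [0,0,0],"fingers": -1},
])

```text
time_s: 26.22
tcp_pos: [0.5238, -0.3123, 0.064]
eef_rot: [-149.1, 0.1, 176.4]
contact_force: [-0.4, 0.2, -1.6]
gripper_width: 0.0071
gripper_force: 38.7
```

play_rows([
  {"slide": [0,0.005,0.009],"delta_rot": [0,0,0],"fingers": -1},
  {"slide": [0,0,0],"delta_rot": [0,0,0],"fingers": -1},
])

```text
time_s: 26.48
tcp_pos: [0.5238, -0.3124, 0.0624]
eef_rot: [-149.1, 0.1, 176.4]
contact_force: [-0.2, 0.3, -1.6]
gripper_width: 0.0065
gripper_force: 38.7
```

play_rows([
  {"slide": [0,0.003,0.005],"delta_rot": [0,0,0],"fingers": -1},
  {"slide": [0,0,0],"delta_rot": [0,0,0],"fingers": -1},
])

```text
time_s: 26.72
tcp_pos: [0.5239, -0.3124, 0.0618]
eef_rot: [-149.1, 0.1, 176.4]
contact_force: [-0.9, -0.2, 1.4]
gripper_width: 0.0068
gripper_force: 38.6
```

play_rows([
  {"slide": [0,0.002,0.003],"delta_rot": [0,0,0],"fingers": -1},
  {"slide": [0,0,0],"delta_rot": [0,0,0],"fingers": -1},
])

```text
time_s: 26.98
tcp_pos: [0.5241, -0.3124, 0.0616]
eef_rot: [-149.1, 0.1, 176.4]
contact_force: [-1.2, 3.1, 4.8]
gripper_width: 0.0065
gripper_force: 38.6
```

Contact is at the expected height (rim 80 mm). Releasing gently.

play_rows([
  {"slide": [0,0,0],"delta_rot": [0,0,0],"fingers": -1},
  {"slide": [0,0,0],"delta_rot": [0,0,0],"fingers": -1},
], squeeze=5)

```text
time_s: 27.22
tcp_pos: [0.5243, -0.3123, 0.0614]
eef_rot: [-149.1, 0.1, 176.4]
contact_force: [1.3, 1.5, 3.5]
gripper_width: 0.0073
gripper_force: 5.1
```

play_rows([
  {"slide": [0,0,0],"delta_rot": [0,0,0],"fingers": -0.8},
  {"slide": [0,0,0],"delta_rot": [0,0,0],"fingers": -0.76},
  {"slide": [0,0,0],"delta_rot": [0,0,0],"fingers": -0.76},
  {"slide": [0,0,0],"delta_rot": [0,0,0],"fingers": -0.76},
])

```text
time_s: 27.72
tcp_pos: [0.5236, -0.3123, 0.0608]
eef_rot: [-149.1, 0.1, 176.4]
contact_force: [-0.6, 0.4, -0.9]
gripper_width: 0.0103
gripper_force: 0.0
```

play_rows([
  {"slide": [0,0,-0.04],"delta_rot": [0,0,0],"fingers": -0.76},
  {"slide": [0,0,-0.06],"delta_rot": [0,0,0],"fingers": -0.76},
  {"slide": [0,0,-0.1],"delta_rot": [0,0,0],"fingers": -0.76},
  {"slide": [0,0,-0.2],"delta_rot": [0,0,0],"fingers": -0.76},
  {"slide": [0,-0.05,-0.25],"delta_rot": [0,0,0],"fingers": -0.76},
  {"slide": [0,-0.05,-0.25],"delta_rot": [0,0,0],"fingers": -0.76},
  {"slide": [0,-0.05,-0.15],"delta_rot": [0,0,0],"fingers": -0.76},
  {"slide": [0,0,0],"delta_rot": [0,0,0],"fingers": -0.76},
])

```text
time_s: 28.72
tcp_pos: [0.5288, -0.2495, 0.21]
eef_rot: [-149.2, 0.3, 176.5]
contact_force: [-0.3, 0.6, -0.9]
gripper_width: 0.0107
gripper_force: 0.0
```

```bash
python3 - <<'E'
from h import *
from plant import r
import cv2
s,p,R=state(); print(s["time_s"],p,s["contact_force"].round(1))
c=r.capture("wrist");sd=r.capture("side");sc=r.capture("scene")
# score: mean image gradient across the rim's outline, searched over pose
def score(q,rad,zc):
    X=circle(q[0],q[1],zc,rad); 
    t=0
    for im,f in((c,lambda X:fproj(c,p,R,X)),(sd,lambda X:proj(sd,X)),(sc,lambda X:proj(sc,X))):
        g=cv2.GaussianBlur(im["image"].min(2).astype(np.float32),(0,0),1.0)
        m=np.hypot(cv2.Sobel(g,5,1,0),cv2.Sobel(g,5,0,1)); a=f(X).astype(np.float32)
        t+=cv2.remap(m,a[:,0].copy(),a[:,1].copy(),cv2.INTER_LINEAR).mean()
    return t
G=np.arange(-.012,.0121,.001)
for n,rad,zc,x0,y0 in(("large",.098,.05,.522,-.336),("med",.074,.067,.522,-.341),("small",.051,.080,.5216,-.348)):
    b=max((score((x0+i,y0+j),rad,zc+k),i,j,k) for i in G for j in G for k in(-.006,-.003,0,.003,.006)); print(n,np.round(b,3),"at guess",round(score((x0,y0),rad,zc),1))
E
```

```text
28.725 [ 0.52881453 -0.24950592  0.21004172] [-0.3  0.6 -0.9]
large [1.023904e+03 1.000000e-03 0.000000e+00 0.000000e+00] at guess 1015.0
med [ 6.24132e+02 -1.00000e-03 -2.00000e-03  0.00000e+00] at guess 586.1
small [ 5.60768e+02  2.00000e-03 -4.00000e-03  3.00000e-03] at guess 470.0
```

```bash
python3 - <<'E'
from h import *
from plant import r
import cv2
from scipy.optimize import minimize
s,p,R=state()
c=r.capture("wrist");sd=r.capture("side");sc=r.capture("scene")
V=[]
for im,f in((c,lambda X:fproj(c,p,R,X)),(sd,lambda X:proj(sd,X)),(sc,lambda X:proj(sc,X))):
    g=cv2.GaussianBlur(im["image"].min(2).astype(np.float32),(0,0),1.2); V.append((np.hypot(cv2.Sobel(g,5,1,0),cv2.Sobel(g,5,0,1)),f))
def sc_(q,rad,which=(0,1,2)):
    # q: x,y,z mm, tilt rotvec x,y in deg
    M=Ro.from_rotvec(np.radians([q[3],q[4],0])).as_matrix()
    X=circle(0,0,0,rad)@M.T+np.array(q[:3])/1000; t=0
    for w in which:
        m,f=V[w]; a=f(X).astype(np.float32); t+=cv2.remap(m,a[:,0].copy(),a[:,1].copy(),cv2.INTER_LINEAR).mean()
    return -t
for n,rad,q0 in(("large",.098,[522,-336,50]),("med",.074,[521,-343,67]),("small",.051,[523,-351,81])):
    for wh in((0,1,2),(1,2)):
        b=min((minimize(sc_,np.r_[q0,0,0]+np.array(d),args=(rad,wh),method="Nelder-Mead",options=dict(initial_simplex=np.r_[q0,0,0]+np.array(d)+np.vstack([np.zeros(5),np.diag([3,3,3,3,3])]),maxiter=600)) for d in([0]*5,[-2,3,-1,-2,-2],[-1,2,0,1,1])),key=lambda o:o.fun)
        print(n,wh,b.x.round(1),round(b.fun))
E
```

```text
large (0, 1, 2) [ 5.228e+02 -3.365e+02  4.880e+01  1.000e-01 -7.000e-01] -944
large (1, 2) [ 5.240e+02 -3.373e+02  4.920e+01 -3.000e-01 -1.500e+00] -667
med (0, 1, 2) [ 521.3 -342.3   67.9   -0.7   -2.1] -589
med (1, 2) [ 523.  -343.7   67.4   -0.    -2.2] -418
small (0, 1, 2) [ 525.6 -348.9   81.2   -1.8   -4.7] -553
small (1, 2) [ 526.4 -349.    81.2    0.7   -2.4] -425
```

play_rows([
  {"slide": [0,-0.15,-0.25],"delta_rot": [0,0,0],"fingers": -0.76},
  {"slide": [0,-0.15,-0.25],"delta_rot": [0,0,0],"fingers": -0.76},
  {"slide": [0,-0.15,-0.2],"delta_rot": [0,0,0],"fingers": -0.76},
  {"slide": [0,-0.1,0],"delta_rot": [-0.9,0,0],"fingers": -0.76},
  {"slide": [0.05,-0.15,0],"delta_rot": [-0.9,0,0],"fingers": -0.76},
  {"slide": [0.05,-0.15,0],"delta_rot": [-0.9,0,0],"fingers": -0.76},
  {"slide": [0.05,-0.15,0],"delta_rot": [-0.9,0,0],"fingers": -0.76},
  {"slide": [0.05,-0.1,0],"delta_rot": [-0.9,0,0],"fingers": -0.76},
])

```text
time_s: 30.02
tcp_pos: [0.4909, -0.3432, 0.3697]
eef_rot: [-169.9, 0.1, 176.4]
contact_force: [-0.5, 0.8, 0.8]
gripper_width: 0.0107
gripper_force: 0.0
```

play_rows([
  {"slide": [0,0,0],"delta_rot": [-0.9,0,0],"fingers": -0.76},
  {"slide": [0,0,0],"delta_rot": [-0.9,0,0],"fingers": -0.76},
  {"slide": [0,0,0],"delta_rot": [-0.5,0,0],"fingers": -0.76},
  {"slide": [0,0,0],"delta_rot": [0,0,0],"fingers": -0.76},
  {"slide": [0,0,0],"delta_rot": [0,0,0],"fingers": -0.76},
])

```text
time_s: 30.65
tcp_pos: [0.4912, -0.3424, 0.3693]
eef_rot: [179.8, 0.0, 176.4]
contact_force: [-0.7, 1.2, -0.0]
gripper_width: 0.0106
gripper_force: 0.0
```

```bash
python3 - <<'E'
from h import *
from plant import r
import cv2
from scipy.optimize import minimize
s,p,R=state(); print(s["time_s"],p,s["eef_rot"].round(1),s["contact_force"].round(1))
c=r.capture("wrist");sd=r.capture("side");sc=r.capture("scene")
V=[]
for im,f in((c,lambda X:fproj(c,p,R,X)),(sd,lambda X:proj(sd,X)),(sc,lambda X:proj(sc,X))):
    g=cv2.GaussianBlur(im["image"].min(2).astype(np.float32),(0,0),1.2); V.append((np.hypot(cv2.Sobel(g,5,1,0),cv2.Sobel(g,5,0,1)),f))
print(V[0][1](np.array([[.522,-.34,.05],[.424,-.34,.05],[.62,-.34,.05]])))
def sc_(q,rad,which):
    M=Ro.from_rotvec(np.radians([q[3],q[4],0])).as_matrix()
    X=circle(0,0,0,rad)@M.T+np.array(q[:3])/1000; t=0
    for w in which:
        m,f=V[w]; a=f(X).astype(np.float32); t+=cv2.remap(m,a[:,0].copy(),a[:,1].copy(),cv2.INTER_LINEAR).mean()
    return -t
for n,rad,q0 in(("large",.098,[522,-336,50]),("med",.074,[521,-343,67]),("small",.051,[523,-349,80])):
    for wh in((0,1,2),(0,1),(0,)):
        b=min((minimize(sc_,np.r_[q0,0,0]+np.array(d),args=(rad,wh),method="Nelder-Mead",options=dict(initial_simplex=np.r_[q0,0,0]+np.array(d)+np.vstack([np.zeros(5),np.diag([3,3,3,3,3])]),maxiter=600)) for d in([0]*5,[-2,3,-1,-2,-2],[-1,2,0,1,1])),key=lambda o:o.fun)
        print(n,wh,b.x.round(1),round(b.fun))
E
```

```text
30.65 [ 0.49123383 -0.34239885  0.36928602] [179.8   0.  176.4] [-0.7  1.2 -0. ]
[[313.74085393 180.83129038]
 [309.81383479 118.69709742]
 [317.24245264 237.60291586]]
large (0, 1, 2) [ 522.8 -336.1   48.8    0.    -1. ] -929
large (0, 1) [ 5.228e+02 -3.362e+02  4.850e+01  8.000e-01 -2.000e-01] -697
large (0,) [ 5.227e+02 -3.358e+02  4.870e+01 -2.000e-01  7.000e-01] -359
med (0, 1, 2) [ 5.193e+02 -3.395e+02  7.100e+01 -2.700e+00  1.000e-01] -551
med (0, 1) [ 5.207e+02 -3.415e+02  6.640e+01  2.100e+00  4.000e-01] -349
med (0,) [ 521.1 -341.4   62.     0.8   -1.1] -128
small (0, 1, 2) [ 525.1 -348.4   81.6    0.7   -2.7] -522
small (0, 1) [ 523.5 -347.3   80.9    4.     2.6] -342
small (0,) [ 525.6 -347.7   70.8    2.8   -0.9] -123
```

Lateral positions are within tolerance (medium about 5 mm off, small about 8 mm), and the heights match contact at the nested levels. The tilt fits are noisy around zero. The arm is clear, so I'm handing in.

```bash
python3 -c "
from plant import r
print(r.close_job())"
```

```text
the job is handed in; nothing more can be done
None
```

I nested the medium lid in the large one and the small lid in the medium one, both upside down and set down gently, and handed the job in. The hand-in gave no verdict. My last fits put the knobs about 5 mm and 8 mm off centre at the right heights, but were too noisy to confirm each lid is level within 4.5 degrees.

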